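Slide the planter tray to its next click stop on the watering can's side

TASK

Push the planter's drip tray along its rail towards the watering can until it has clicked into the very next stop, with the catch fully home and the tray left resting there. Push on the tray, not on the planter, and leave the planter standing upright in the tray. Do not disturb the watering can, the dustpan or the peg box.

Things in the scene. Friction and masses are not known exactly. Their poses are not given: they have to be found in the camera images.
- rail: Aluminium track screwed to the shelf: three parallel channels 700 mm long, 30 mm high. Origin: middle of its underside, on the shelf; y runs along the track, x across it. Wheel channels (24 mm wide) at x = -50 and +50 mm; the third, at x = +100 mm, is closed by a rubber lip and hides the stops: they cannot be seen, only felt (see tray).
- tray (a joint): Tray's place along the track, m, along the rail's +y; 0 at the start, in the middle stop; ends at -0.245 and 0.245. The next stop lies 80 to 140 mm from the start, differing by day and by side; the one after, at 225 mm, is too far. The tray runs on captive wheels, cannot be lifted out, and between stops drags with about 2 N and stays where it is left.
- tray_center (a point): Middle of the tray's inner floor, 37 mm above the shelf. Open steel box, 200 mm along the track, 150 mm across, wall 3 mm; its flat end walls lie 100 mm either side of this point along the track and stand from 34 to 70 mm above the shelf. Its long side at the rail's +x carries the catch, 100 mm across from this point, in a 22 x 26 mm housing up to 62 mm above the shelf.
- catch (a joint): Lift of the tray's sprung catch, m: about 0 home in a stop, about 0.0055 riding between stops. Its round tip leaves its V notch (18 mm wide) when the tray is pushed with 8 to 12 N; then only the drag is left. Within 9 mm of a stop's middle it pulls the tray in with a click, and draws it back if let go on the notch's slope; pushing on takes 8 to 12 N again.
- knob_top (a point): Middle of the top of the catch's round black knob (24 mm across, 16 mm high), 82 mm above the shelf when home; it rises with the plunger.
- planter: White ceramic planter with a succulent, standing loose near the tray's middle: foot 84 mm, rim 110 mm across, 80 mm high (rim 117 mm above the shelf; leaves up to 60 mm higher, within 50 mm of its axis), 0.5 to 0.9 kg. Origin: middle of its underside, z up.
- watering_can: Red plastic sprinkling can with long spout and arched handle, on the shelf by one end of the track (which end varies; the peg box is by the other): body 116 mm across, 165 mm high with its handle, spout reaching 165 mm from its axis. Origin: middle of its underside.
- dustpan: Aluminium dustpan lying on the shelf on the robot's side of the track: pan 170 x 160 mm, 47 mm high, handle 130 mm long to its +y. Origin: under the middle of the pan.
- peg_box: Wooden clothes-peg box with hinged lid, 130 x 170 mm, 75 mm high (120 mm with its lid's knob), fixed on the shelf. Origin: middle of its underside.
- peg_box_lid (a joint): Angle of the peg box's lid, rad: 0 shut (as at the start), growing as it opens.

How it is judged (in metres and radians):
At the end, for the whole second after the job is handed in: The tray rests 70 to 150 mm from its start on the watering can's side, in the first stop there, with the catch home (lift under 1.5 mm); the planter stands upright (within 0.1 rad) on the tray's floor (((y of watering_can in the frame of rail above 0 m and value of joint tray between 0.07 and 0.15 m) or (y of watering_can in the frame of rail below 0 m and value of joint tray between -0.15 and -0.07 m)) and value of joint catch below 0.0015 m and velocity of joint tray between -0.005 and 0.005 m/s and angle between planter's own z axis and vertical below 0.1 rad and z of planter in the frame of tray_center below 0.006 m and horizontal distance between planter and tray_center below 0.07 m); the robot touches nothing.
It fails at once if the robot pushes on the planter (over 1.5 N) (contact force between any of the arm, the fingers and planter above 1.5 N).
It fails at once if the planter tips by more than 0.25 rad (angle between planter's own z axis and vertical above 0.25 rad).
It fails at once if the watering can or the dustpan is moved by more than 20 mm (distance of any of watering_can, dustpan from where it was at the start of the episode above 0.02 m).
It fails at once if the peg box's lid is opened by more than 0.15 rad (value of joint peg_box_lid above 0.15 rad).
It also fails if it takes over 51 s, if anything falls off the work surface, if the arm or the gripper's body presses on something with over 40 N, if the wrist force passes 120 N, or if a joint passes its speed limit or range.

ROBOT

A 6-joint arm with a two-finger parallel gripper is mounted at the origin on the work surface. World frame = base frame: x ahead of the robot, y to its left, z up, the work surface at z = 0. Lengths are in mm, angles in rad, forces in N, time in s.
With the tool pointing down it reaches from about 350 to 1000 mm from the base axis. Payload 7.1 kg.
Tool frame: the origin (TCP) lies midway between the tips of the shut fingers; the grasp point (between the pads) lies bot.grip_point_offset behind it (bot.grip_point_offset is the distance from the TCP to the grasp point, in mm); z points along the fingers, y is the line along which they close (so a half turn about z gives the same grasp; the last joint's range is limited). The gripper opens to 85 mm and grips with 20 to 120 N. Pads are 22 mm wide; open, the fingers measure 114 mm over their backs; the gripper's body (76 mm by 85 mm) begins 54 mm behind the grasp point. The pads swing forward as they close: fully open they stand 13 mm farther back than shut.
Start: joints at [-1.293, 0.423, 1.63, -0, 1.089, -0.019], TCP at [182.806, -597.651, 231.319] pointing down, gripper open.
Joint ranges: [-3, 3], [-0.9, 2.11], [0.09, 2.58], [-1.31, 4.45], [0.11, 2.69], [-2.54, 2.54]. Speed limits (rad/s): [2.39, 2.39, 3.01, 3.14, 3.14, 3.14].

INTERFACE

Orientations are given as a unit quaternion [w, x, y, z].
In Python, from workcell import bot gives the robot as it stands. The module is installed in compiled form; this text tells all that it offers.
- The arm moves only by the tool apply_moves, never from a script. Its argument "motion" is a list of rows, each an object of numbers: "dx", "dy", "dz": the shift along the world's x, y, z in cm; "twist": the turn about the world's z in rad. In form: [{"dx": .., "dy": .., "dz": .., "twist": ..}, ...]. A call has 1 to 12 rows; each row shifts and turns the commanded pose from where the row before left it; what a row does not reach is not made up. A row lasts 1/8 s, in which the tool goes at most 62.5 mm and 10.7 degrees, less where a joint would pass 70% of its speed; a pose out of reach is approached as far as the arm can. A call is refused whole if a number of a shift passes 6.25 or a number of a turn 0.188, either way. A call with a gripper value outside its range is refused whole. "jaw" is the closure, from 0 (fully open) to 1 (shut), set as the call begins (left out, the last holds). The fingers move at their own pace and stop on an object; "newtons" is the grip in N (left out, the last holds). Time passes only in rows, so rows that do not move let the fingers close. It gives the time, the measured TCP pose, the force, the opening and the grip force at its end, in the units of the state.
- bot.get_state(): the state, without advancing time (a new reading comes with each control period).
- bot.camera(name): name is "side" or "top" or "wrist"; returns a dict with "color" (420x560x3 uint8, red, green, blue), "vertical_fov" (degrees; the focal length in pixels is half the picture's height over the tangent of half this angle, whatever the lens; pixels are square), "cx", "cy" (the principal point, pixels), "k1" (the pictures are not rectified: a ray, as slopes to the right and down, at radius r is drawn at 1 + k1 r^2 times it, then the intrinsics apply), "extrinsics" (4x4, takes a point from camera to world coordinates). Camera axes: x right, y down, z forward; pixel columns grow to the right and rows downward; lengths in mm; the calibration is good to about 2 mm. A picture is of the moment at which its call begins. There is no depth.
- bot.finish_job(): hands the job in; it is judged then, once.
The state is a dict: "time_s": time; "q": joint angles; "qvel": joint speeds; "joint_torque": joint torques, N m; "eef_pos": TCP position; "eef_rot": TCP orientation; "contact_force": force on the tool from outside, world axes, zero at the start; "torque": the same for the moment, N m; "gripper_width": opening from 0.0 (shut) to 1.0 (fully open); "grasp_force": force on a finger pad.
Only numpy, scipy, OpenCV 4.12 (cv2) and the standard library are available. Lean on these libraries where they do the work, as an engineer would, in place of code of your own. Each camera call takes 0.05 s, during which the arm holds its last target. There are 200 camera calls.

## Working session

There is one attempt and no reset: what is moved stays moved. The work goes in short steps, Python scripts to look and compute and a tool call to move; the robot and the scene stay as the last step left them, time stands still between calls to the robot, and variables do not carry over. Pictures are saved under pics/ and viewed, at most 10 in all, crops included, and the job is handed in when it is done.

Besides the shell and the picture viewer there is one more tool, called after "Emit:" as name(argument=value, ...) on one line, values as JSON. apply_moves: Moves the arm, as the interface text tells. Its arguments: {"type":"object","properties":{"motion":{"type":"array","items":{"type":"object","properties":{"dx":{"type":"number"},"dy":{"type":"number"},"dz":{"type":"number"},"twist":{"type":"number"}}}},"jaw":{"type":"number"},"newtons":{"type":"number"}},"required":["motion"]}

```bash
mkdir -p pics
cat > h.py <<'E'
import numpy as np,cv2
from workcell import bot
def K(c):
    f=210/np.tan(np.radians(c["vertical_fov"])/2); return f
def ray(c,u,v):
    f=K(c); d=np.array([(u-c["cx"])/f,(v-c["cy"])/f]); s=d.copy()
    for _ in range(20): s=d/(1+c["k1"]*(s@s))
    E=np.array(c["extrinsics"]); return E[:3,3],E[:3,:3]@np.array([s[0],s[1],1])
def onz(c,u,v,z):
    o,d=ray(c,u,v); return (o+d*(z-o[2])/d[2]).round(1)
def shot(n,f):
    c=bot.camera(n); cv2.imwrite("pics/"+f,c["color"][:,:,::-1]); np.save("pics/"+f+".npy",c,allow_pickle=True); return c
def load(f): return np.load("pics/"+f+".npy",allow_pickle=True).item()
E
python3 - <<'E'
from h import *
for n in("top","side"):
    c=shot(n,n+"0.png"); print(n,c["vertical_fov"],c["cx"],c["cy"],c["k1"],np.array(c["extrinsics"]).round(2).tolist())
print(bot.grip_point_offset,bot.get_state())
E
```

```text
top 48.88610935049596 286.7993188285669 208.2438439640738 0.01760689353622415 [[-0.02, -1.0, 0.07, 415.17], [-1.0, 0.02, -0.01, 22.52], [0.0, -0.07, -1.0, 1240.88], [0.0, 0.0, 0.0, 1.0]]
side 43.729792454357884 282.8987139824172 216.28756669012708 -0.10133744897411202 [[-0.92, -0.3, 0.25, 114.18], [-0.39, 0.69, -0.61, 961.77], [0.01, -0.66, -0.76, 1278.87], [0.0, 0.0, 0.0, 1.0]]
18.700000000000003 {'time_s': 0.1, 'q': array([-1.29304088e+00,  4.23771577e-01,  1.63062376e+00,  2.18113877e-05,
        1.08861450e+00, -1.90204612e-02]), 'qvel': array([ 0.00210663, -0.00374037, -0.00229627, -0.00148481, -0.00040189,
       -0.0011968 ]), 'joint_torque': array([-2.52423224e-04, -5.58427835e+01, -2.82445639e+01, -6.60484557e-05,
        3.06543661e-03,  1.97574258e-05]), 'eef_pos': array([ 182.65341612, -597.18601092,  230.61496186]), 'eef_rot': array([-7.03915816e-04,  9.89011195e-01,  1.47838949e-01, -8.18351718e-05]), 'contact_force': array([0.56230619, 0.02290221, 0.55544479]), 'torque': array([0.04784789, 0.00906128, 0.01754758]), 'grasp_force': 0.0, 'gripper_width': 0.9989779342706346}
```

View pics/top0.png

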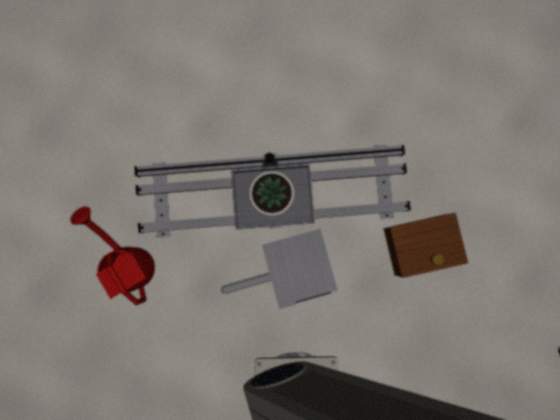

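View pics/side0.png

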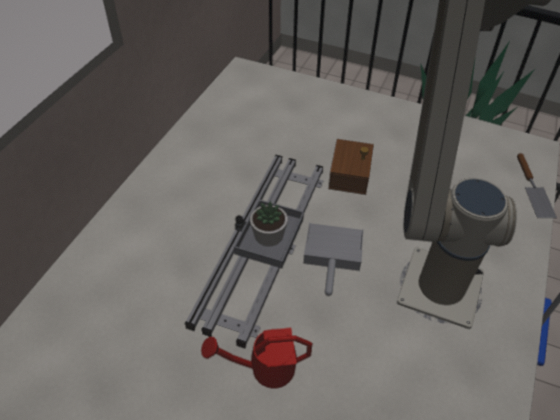

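The top view shows the can on the left (about (125,270)), which is world +y, and the peg box on the right (about (428,245)). The tray spans u 232–313 and v 165–228, with the catch at (270,158). I push from the tray's right end towards +y.

Run:
```python
from h import *
c=load("top0.png")
P=lambda u,v,z:onz(c,u,v,z)
for n,a in dict(lipR=(403,150,30),lipL=(137,170.5,30),nearR=(408,206,30),nearL=(141,228,30),tFR=(309,164,70),tNR=(313,222,70),tFL=(232,170,70),tNL=(235,228,70),knob=(269.5,157,82),plant=(271.5,193.5,117),can=(127,270,80),boxNW=(386,229,75),boxFarR=(456,213,75),boxbot=(401,277,75)).items(): print(n,P(*a))
```

```text
lipR [ 645.3 -296.3   30. ]
lipL [605.  406.9  30. ]
nearR [ 496.4 -303.8   30. ]
nearL [453.5 396.4  30. ]
tFR [606.6 -44.1  70. ]
tNR [458.1 -50.6  70. ]
tFL [595.2 152.8  70. ]
tNL [447.1 147.2  70. ]
knob [624.6  56.1  82. ]
plant [528.2  51.9 117. ]
can [348.3 415.5  80. ]
boxNW [ 436.4 -234.    75. ]
boxFarR [ 473.1 -412.    75. ]
boxbot [ 315.7 -267.1   75. ]
```

Run:
```python
from h import *
c=load("top0.png")["color"][:,:,::-1]
cv2.imwrite("pics/crop.png",cv2.resize(c[130:250,210:340],None,fx=5,fy=5,interpolation=cv2.INTER_CUBIC))
```

```text
(no output)
```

View pics/crop.png

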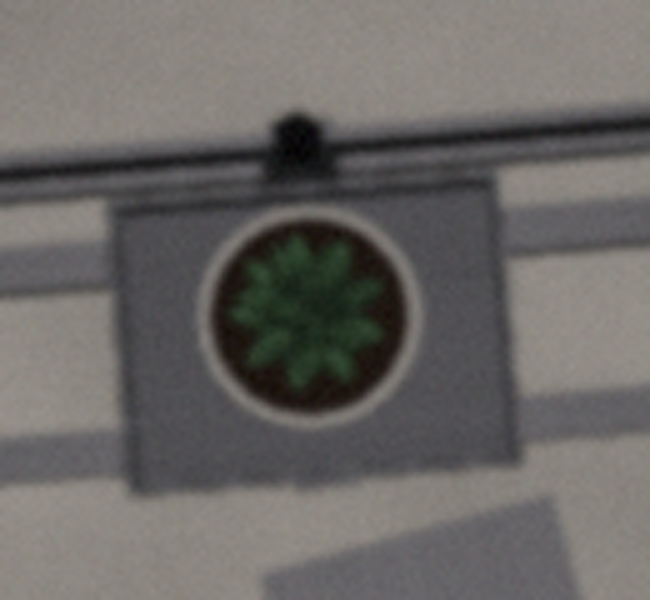

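The crop gives the tray's right end wall at about (533,-48) mm, with the rail direction about (-0.06, 0.998).

Emit:
apply_moves(jaw=1, newtons=40, motion=[{"dx":1.5,"dy":2,"twist":-0.02},{"dx":3,"dy":4,"twist":-0.02},{"dx":3,"dy":4.2,"twist":-0.02},{"dx":3,"dy":4.5,"twist":-0.02},{"dx":3,"dy":4.5,"twist":-0.02},{"dx":3.2,"dy":4.5,"twist":-0.02},{"dx":3.2,"dy":4.5,"twist":-0.02},{"dx":3.2,"dy":4.5,"twist":-0.02},{"dx":3.2,"dy":4.5,"twist":-0.02},{"dx":3.2,"dy":4.5,"twist":-0.02},{"dx":3.2,"dy":4.5,"twist":-0.02},{"dx":2.4,"dy":3,"twist":-0.017}])

```text
schema error: expected keys dx, dy, dz, twist
```

Emit:
apply_moves(jaw=1, newtons=40, motion=[{"dx":1.5,"dy":2,"dz":0,"twist":-0.02},{"dx":3,"dy":4,"dz":0,"twist":-0.02},{"dx":3,"dy":4.2,"dz":0,"twist":-0.02},{"dx":3,"dy":4.5,"dz":0,"twist":-0.02},{"dx":3,"dy":4.5,"dz":0,"twist":-0.02},{"dx":3.2,"dy":4.5,"dz":0,"twist":-0.02},{"dx":3.2,"dy":4.5,"dz":0,"twist":-0.02},{"dx":3.2,"dy":4.5,"dz":0,"twist":-0.02},{"dx":3.2,"dy":4.5,"dz":0,"twist":-0.02},{"dx":3.2,"dy":4.5,"dz":0,"twist":-0.02},{"dx":3.2,"dy":4.5,"dz":0,"twist":-0.02},{"dx":2.4,"dy":3,"dz":0,"twist":-0.017}])

```text
time_s: 1.6
eef_pos: [534.6, -103.5, 231.1]
eef_rot: [-0.0, 1.0, 0.03, -0.0]
contact_force: [0.4, -0.5, -0.6]
gripper_width: 0.002
grasp_force: 0.0
```

Emit:
apply_moves(motion=[{"dx":0,"dy":0,"dz":-3,"twist":0},{"dx":0,"dy":0,"dz":-4,"twist":0},{"dx":0,"dy":0,"dz":-4,"twist":0},{"dx":0,"dy":0,"dz":-3.5,"twist":0},{"dx":0,"dy":0,"dz":-2.5,"twist":0},{"dx":0,"dy":0,"dz":-1.5,"twist":0},{"dx":0,"dy":0,"dz":0,"twist":0},{"dx":0,"dy":0,"dz":0,"twist":0}])

```text
time_s: 2.6
eef_pos: [534.4, -105.8, 47.1]
eef_rot: [0.0, 1.0, 0.03, 0.001]
contact_force: [0.4, -1.1, 1.3]
gripper_width: -0.003
grasp_force: 0.0
```

Run:
```python
from h import *
a=shot("wrist","w1.png")["color"]; b=shot("side","s1.png")["color"]
o=np.hstack([a,b])[:,:,::-1]; cv2.imwrite("pics/ws1.png",cv2.resize(o,(800,300)))
print(bot.get_state()["contact_force"],bot.get_state()["eef_pos"])
```

```text
[ 0.4212791  -0.26668708 -0.48368705] [ 534.59526788 -105.83774861   47.38384698]
```

View pics/ws1.png

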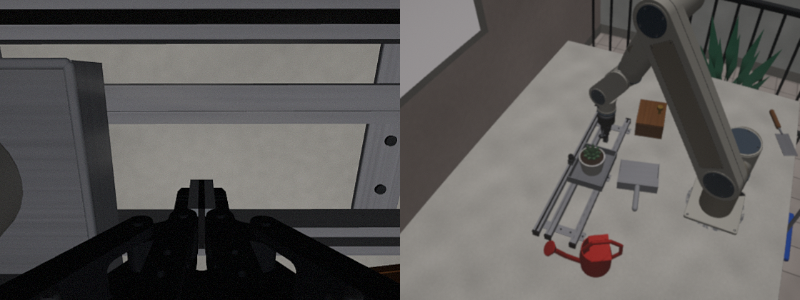

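The wrist view shows the shut fingers in the middle (200,190) and the tray's end wall at u about 100, parallel to them. Nothing stands between them.

Emit:
apply_moves(motion=[{"dx":-0.03,"dy":0.6,"dz":0,"twist":0},{"dx":-0.06,"dy":1,"dz":0,"twist":0},{"dx":-0.06,"dy":1,"dz":0,"twist":0},{"dx":-0.04,"dy":0.7,"dz":0,"twist":0},{"dx":-0.02,"dy":0.3,"dz":0,"twist":0},{"dx":-0.01,"dy":0.2,"dz":0,"twist":0},{"dx":-0.01,"dy":0.2,"dz":0,"twist":0},{"dx":-0.01,"dy":0.2,"dz":0,"twist":0}])

```text
time_s: 3.7
eef_pos: [531.4, -63.7, 46.3]
eef_rot: [0.0, 1.0, 0.03, -0.0]
contact_force: [0.2, 0.0, -0.4]
gripper_width: -0.0
grasp_force: 0.0
```

Emit:
apply_moves(motion=[{"dx":-0.01,"dy":0.15,"dz":0,"twist":0},{"dx":-0.01,"dy":0.15,"dz":0,"twist":0},{"dx":-0.01,"dy":0.15,"dz":0,"twist":0},{"dx":-0.01,"dy":0.15,"dz":0,"twist":0}])

```text
time_s: 4.2
eef_pos: [531.1, -58.9, 46.4]
eef_rot: [0.001, 1.0, 0.03, 0.0]
contact_force: [-0.9, -10.5, -1.3]
gripper_width: 0.004
grasp_force: 5.1
```

Run:
```python
from h import *
for i in range(4):
    bot.camera("wrist"); s=bot.get_state(); print(s["contact_force"].round(2),s["eef_pos"].round(1))
```

```text
[-0.58 -8.2  -0.84] [531.1 -58.8  46.3]
[-0.61 -8.53 -0.65] [531.1 -58.7  46.3]
[-0.61 -8.02 -0.85] [531.1 -58.8  46.3]
[-0.68 -8.29 -1.15] [531.1 -58.8  46.4]
```

Emit:
apply_moves(motion=[{"dx":-0.01,"dy":0.15,"dz":0,"twist":0},{"dx":-0.01,"dy":0.15,"dz":0,"twist":0},{"dx":-0.01,"dy":0.15,"dz":0,"twist":0},{"dx":-0.01,"dy":0.15,"dz":0,"twist":0},{"dx":-0.01,"dy":0.15,"dz":0,"twist":0},{"dx":-0.01,"dy":0.15,"dz":0,"twist":0},{"dx":-0.01,"dy":0.15,"dz":0,"twist":0},{"dx":-0.01,"dy":0.15,"dz":0,"twist":0},{"dx":-0.01,"dy":0.15,"dz":0,"twist":0},{"dx":-0.01,"dy":0.15,"dz":0,"twist":0}])

```text
time_s: 5.65
eef_pos: [530.1, -42.5, 46.3]
eef_rot: [0.0, 1.0, 0.03, 0.0]
contact_force: [0.8, -2.2, -1.2]
gripper_width: -0.001
grasp_force: 1.3
```

Run:
```python
from h import *
for i in range(2):
    c=shot("wrist","w2.png"); s=bot.get_state(); print(s["contact_force"].round(2),s["eef_pos"].round(1))
```

```text
[ 1.28  0.19 -0.1 ] [530.  -42.3  46.3]
[ 0.98  0.09 -0.69] [530.  -42.4  46.3]
```

View pics/w2.png

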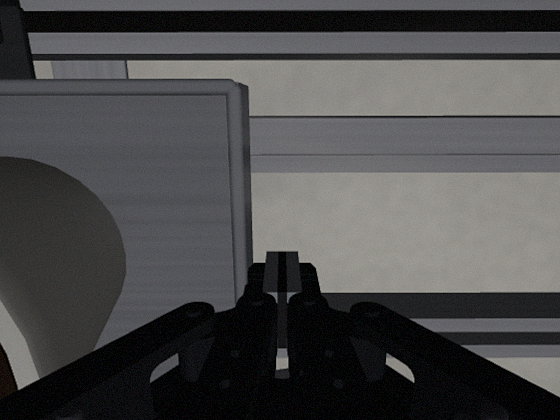

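The wrist view shows the tray wall touching the finger, with the wall's edge at u about 248–250 in rows 190–240. The tray is off its notch and riding. I'll use that edge column as the click detector.

Emit:
apply_moves(motion=[{"dx":-0.01,"dy":0.2,"dz":0,"twist":0},{"dx":-0.02,"dy":0.3,"dz":0,"twist":0},{"dx":-0.02,"dy":0.4,"dz":0,"twist":0},{"dx":-0.03,"dy":0.5,"dz":0,"twist":0},{"dx":-0.03,"dy":0.5,"dz":0,"twist":0},{"dx":-0.03,"dy":0.5,"dz":0,"twist":0},{"dx":-0.03,"dy":0.5,"dz":0,"twist":0},{"dx":-0.03,"dy":0.5,"dz":0,"twist":0},{"dx":-0.03,"dy":0.5,"dz":0,"twist":0},{"dx":-0.02,"dy":0.4,"dz":0,"twist":0},{"dx":-0.02,"dy":0.3,"dz":0,"twist":0},{"dx":-0.01,"dy":0.2,"dz":0,"twist":0}])

```text
time_s: 7.25
eef_pos: [527.1, 5.6, 46.3]
eef_rot: [-0.0, 1.0, 0.03, -0.0]
contact_force: [0.2, -2.3, 0.5]
gripper_width: 0.0
grasp_force: 1.2
```

```bash
cat >> h.py <<'E'
def edge():
    c=bot.camera("wrist")["color"]; s=bot.get_state()
    p=cv2.GaussianBlur(c,(3,3),0)[185:235,60:262].astype(float).mean((0,2))
    d=p[4:]-p[:-4]; k=np.argsort(d)[-1]
    e=load("w2.png")["color"]; q=cv2.GaussianBlur(e,(3,3),0)[185:235,60:262].astype(float).mean((0,2)); 
    print("edge",k+62,d[k].round(1),"ref",np.argmax(q[4:]-q[:-4])+62,"F",s["contact_force"].round(1),"p",s["eef_pos"].round(1),s["time_s"])
E
python3 -c "from h import *;edge()"
```

```text
edge 252 82.9 ref 251 F [ 0.2 -0.2 -0.7] p [527.1   5.8  46.3] 7.3
```

Emit:
apply_moves(motion=[{"dx":-0.01,"dy":0.15,"dz":0,"twist":0},{"dx":-0.01,"dy":0.15,"dz":0,"twist":0},{"dx":-0.01,"dy":0.15,"dz":0,"twist":0},{"dx":-0.01,"dy":0.15,"dz":0,"twist":0}])

```text
time_s: 7.8
eef_pos: [526.7, 11.4, 46.3]
eef_rot: [0.0, 1.0, 0.03, -0.0]
contact_force: [-0.4, -3.9, -0.2]
gripper_width: 0.0
grasp_force: 1.3
```

```bash
python3 -c "from h import *;edge()"
```

```text
edge 251 83.3 ref 251 F [-0.2 -1.4 -0.2] p [526.8  11.6  46.3] 7.85
```

Emit:
apply_moves(motion=[{"dx":-0.01,"dy":0.15,"dz":0,"twist":0},{"dx":-0.01,"dy":0.15,"dz":0,"twist":0},{"dx":-0.01,"dy":0.15,"dz":0,"twist":0},{"dx":-0.01,"dy":0.15,"dz":0,"twist":0}])

```text
time_s: 8.35
eef_pos: [526.4, 17.5, 46.3]
eef_rot: [-0.0, 1.0, 0.03, -0.0]
contact_force: [0.0, -2.5, -0.2]
gripper_width: 0.001
grasp_force: 1.3
```

```bash
python3 -c "from h import *;edge()"
```

```text
edge 252 83.8 ref 251 F [-0.3 -1.4  0.1] p [526.4  17.6  46.3] 8.4
```

Emit:
apply_moves(motion=[{"dx":-0.01,"dy":0.15,"dz":0,"twist":0},{"dx":-0.01,"dy":0.15,"dz":0,"twist":0},{"dx":-0.01,"dy":0.15,"dz":0,"twist":0},{"dx":-0.01,"dy":0.15,"dz":0,"twist":0}])

```text
time_s: 8.9
eef_pos: [526.0, 23.4, 46.3]
eef_rot: [0.0, 1.0, 0.03, 0.0]
contact_force: [0.9, -2.6, -1.5]
gripper_width: 0.002
grasp_force: 1.3
```

```bash
python3 -c "from h import *;edge()"
```

```text
edge 252 57.4 ref 251 F [ 0.9 -2.  -0.5] p [526.   23.7  46.3] 8.95
```

Emit:
apply_moves(motion=[{"dx":-0.01,"dy":0.15,"dz":0,"twist":0},{"dx":-0.01,"dy":0.15,"dz":0,"twist":0},{"dx":-0.01,"dy":0.15,"dz":0,"twist":0},{"dx":-0.01,"dy":0.15,"dz":0,"twist":0}])

```text
time_s: 9.45
eef_pos: [525.6, 29.5, 46.3]
eef_rot: [-0.0, 1.0, 0.03, 0.0]
contact_force: [0.1, -1.7, -0.2]
gripper_width: -0.001
grasp_force: 1.3
```

```bash
python3 -c "from h import *;edge()"
```

```text
edge 252 60.1 ref 251 F [-0.1 -0.6  0.6] p [525.6  29.7  46.3] 9.5
```

Emit:
apply_moves(motion=[{"dx":-0.01,"dy":0.15,"dz":0,"twist":0},{"dx":-0.01,"dy":0.15,"dz":0,"twist":0},{"dx":-0.01,"dy":0.15,"dz":0,"twist":0},{"dx":-0.01,"dy":0.15,"dz":0,"twist":0}])

```text
time_s: 10.0
eef_pos: [525.3, 35.5, 46.3]
eef_rot: [-0.0, 1.0, 0.03, 0.0]
contact_force: [0.3, -2.1, -0.5]
gripper_width: 0.002
grasp_force: 1.3
```

```bash
python3 -c "from h import *;edge()"
```

```text
edge 252 43.0 ref 251 F [-0.8 -0.8  0.4] p [525.2  35.6  46.3] 10.05
```

Emit:
apply_moves(motion=[{"dx":-0.01,"dy":0.15,"dz":0,"twist":0},{"dx":-0.01,"dy":0.15,"dz":0,"twist":0},{"dx":-0.01,"dy":0.15,"dz":0,"twist":0},{"dx":-0.01,"dy":0.15,"dz":0,"twist":0}])

```text
time_s: 10.55
eef_pos: [524.9, 41.5, 46.4]
eef_rot: [-0.0, 1.0, 0.03, 0.0]
contact_force: [0.6, -3.4, -0.1]
gripper_width: -0.0
grasp_force: 1.3
```

```bash
python3 -c "from h import *;edge()"
```

```text
edge 252 60.5 ref 251 F [ 0.8 -0.5 -0.1] p [524.8  41.7  46.3] 10.6
```

Emit:
apply_moves(motion=[{"dx":-0.01,"dy":0.15,"dz":0,"twist":0},{"dx":-0.01,"dy":0.15,"dz":0,"twist":0},{"dx":-0.01,"dy":0.15,"dz":0,"twist":0},{"dx":-0.01,"dy":0.15,"dz":0,"twist":0}])

```text
time_s: 11.1
eef_pos: [524.5, 47.5, 46.4]
eef_rot: [-0.0, 1.0, 0.03, 0.0]
contact_force: [1.0, -2.2, -1.0]
gripper_width: -0.001
grasp_force: 1.3
```

```bash
python3 -c "from h import *;edge()"
```

```text
edge 252 58.2 ref 251 F [ 0.9 -0.8  0.5] p [524.4  47.6  46.3] 11.15
```

Emit:
apply_moves(motion=[{"dx":-0.01,"dy":0.15,"dz":0,"twist":0},{"dx":-0.01,"dy":0.15,"dz":0,"twist":0},{"dx":-0.01,"dy":0.15,"dz":0,"twist":0},{"dx":-0.01,"dy":0.15,"dz":0,"twist":0}])

```text
time_s: 11.65
eef_pos: [524.1, 53.5, 46.3]
eef_rot: [-0.0, 1.0, 0.03, 0.0]
contact_force: [0.9, -2.6, 0.4]
gripper_width: -0.001
grasp_force: 1.3
```

```bash
python3 -c "from h import *;edge()"
```

```text
edge 252 52.8 ref 251 F [ 0.9 -0.7  0. ] p [524.   53.6  46.3] 11.7
```

Emit:
apply_moves(motion=[{"dx":-0.01,"dy":0.15,"dz":0,"twist":0},{"dx":-0.01,"dy":0.15,"dz":0,"twist":0},{"dx":-0.01,"dy":0.15,"dz":0,"twist":0},{"dx":-0.01,"dy":0.15,"dz":0,"twist":0}])

```text
time_s: 12.2
eef_pos: [523.6, 59.4, 46.3]
eef_rot: [-0.0, 1.0, 0.03, 0.0]
contact_force: [1.2, -2.2, 0.9]
gripper_width: 0.001
grasp_force: 1.3
```

```bash
python3 -c "from h import *;edge()"
```

```text
edge 252 83.4 ref 251 F [ 0.6 -0.6 -0. ] p [523.5  59.6  46.3] 12.25
```

Emit:
apply_moves(motion=[{"dx":-0.01,"dy":0.15,"dz":0,"twist":0},{"dx":-0.01,"dy":0.15,"dz":0,"twist":0},{"dx":-0.01,"dy":0.15,"dz":0,"twist":0},{"dx":-0.01,"dy":0.15,"dz":0,"twist":0}])

```text
time_s: 12.75
eef_pos: [523.0, 65.6, 46.3]
eef_rot: [-0.0, 1.0, 0.03, -0.0]
contact_force: [-0.0, -0.3, 0.7]
gripper_width: -0.002
grasp_force: 0.0
```

```bash
python3 -c "from h import *;edge()"
```

```text
edge 251 85.5 ref 251 F [-0.3  0.4  0.4] p [522.9  65.8  46.2] 12.8
```

Emit:
apply_moves(motion=[{"dx":0,"dy":0,"dz":0,"twist":0},{"dx":0,"dy":0,"dz":0,"twist":0}])

```text
time_s: 13.05
eef_pos: [523.0, 65.4, 46.3]
eef_rot: [-0.0, 1.0, 0.03, -0.0]
contact_force: [0.3, -0.2, -0.4]
gripper_width: 0.003
grasp_force: 0.0
```

```bash
python3 -c "
from h import *
edge();shot('top','t3.png');c=shot('wrist','w3.png')"
```

```text
edge 234 77.7 ref 251 F [0.3 0.5 0.1] p [523.1  65.3  46.3] 13.1
```

View pics/w3.png

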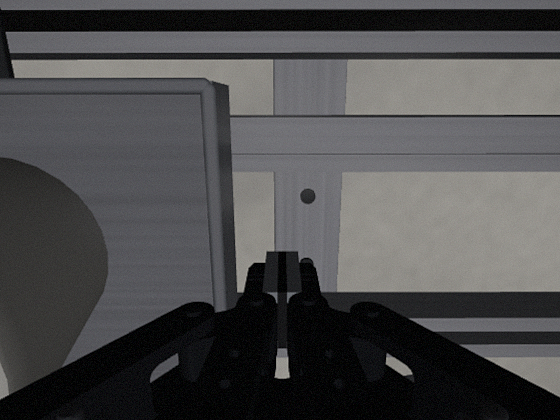

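The tray has clicked: its edge jumped from u=251 to u=234 ahead of the still finger, about 6 mm. I'll back off, rise and check the catch.

Emit:
apply_moves(motion=[{"dx":0.03,"dy":-0.6,"dz":0,"twist":0},{"dx":0.09,"dy":-1.5,"dz":0,"twist":0},{"dx":0.15,"dy":-2.5,"dz":0,"twist":0},{"dx":0.15,"dy":-2.5,"dz":1,"twist":0},{"dx":0,"dy":-2,"dz":3,"twist":0},{"dx":0,"dy":-3,"dz":4,"twist":0},{"dx":0,"dy":-4,"dz":4,"twist":0},{"dx":0,"dy":-4,"dz":4,"twist":0},{"dx":0,"dy":-3,"dz":2,"twist":0},{"dx":0,"dy":0,"dz":0,"twist":0},{"dx":0,"dy":0,"dz":0,"twist":0}])

```text
time_s: 14.58
eef_pos: [526.5, -165.5, 225.4]
eef_rot: [-0.0, 1.0, 0.029, -0.001]
contact_force: [-0.4, 0.0, 0.0]
gripper_width: 0.0
grasp_force: 0.0
```

Run:
```python
from h import *
s=shot("side","s4.png"); t=shot("top","t4.png"); print(bot.get_state()["eef_pos"])
# tray knob/rim centres
def planter(c):
    hsv=cv2.cvtColor(c["color"],cv2.COLOR_RGB2HSV); m=cv2.inRange(hsv,(40,50,20),(90,255,200)); m[:130]=0;m[:, 340:]=0
    M=cv2.moments(m,True); return M["m10"]/M["m00"],M["m01"]/M["m00"]
a=load("top0.png")
for c in (a,t): u=planter(c); print("planter leaf",u,onz(c,*u,150))
x=np.hstack([cv2.resize(c["color"][y:y+120,q:q+133],(400,360),interpolation=cv2.INTER_CUBIC) for c,y,q in((s,220,190),(t,130,165))])
cv2.imwrite("pics/st4.png",x[:,:,::-1])
```

```text
[ 526.50674725 -164.75350273  225.03375772]
planter leaf (271.4548387096774, 194.31451612903226) [522.9  51.2 150. ]
planter leaf (214.61965134706816, 197.5515055467512) [518.  185.8 150. ]
```

View pics/st4.png

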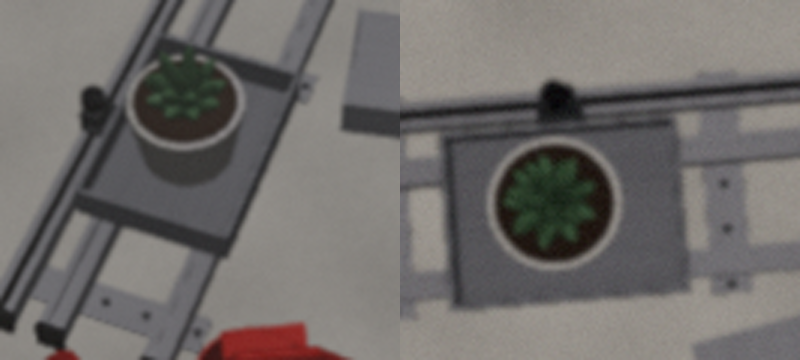

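The planter stands upright near the tray's middle. The planter, and the tray under it, sits about 130–135 mm along the rail. The catch pulled the tray in, and the robot is clear of everything.

```bash
python3 -c "
from h import *
print(bot.finish_job())"
```

```text
the job is handed in; nothing more can be done
None
```

I pushed the tray about 130 mm towards the watering can until it clicked into the next stop and left it resting there with the planter upright; the job is handed in, but I did not measure the catch's lift and inferred it is home from the tray jumping about 6 mm ahead of the still finger.

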